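# Sort the odds and ends on the jeweller's bench

## Robot

A 6-joint arm with a two-finger parallel gripper is mounted at the origin on a cart in front of the work surface, level with it; the furniture and walls round the work are solid. World frame = base frame: x ahead of the robot, y to its left, z up, the work surface at z = 0. Lengths are in mm, angles in degrees, forces in N, time in s.
With the tool pointing down it reaches from about 300 to 850 mm from the base axis. Payload 4.2 kg.
Tool frame: the origin (TCP) lies midway between the tips of the shut fingers; the grasp point (between the pads) lies env.hold_point_z behind it (env.hold_point_z is the distance from the TCP to the grasp point, in mm); z points along the fingers, y is the line along which they close (so a half turn about z gives the same grasp; the last joint's range is limited). The gripper opens to 91 mm and grips with 3 to 60 N. Pads are 32 mm wide; open, the fingers measure 118 mm over their backs; the gripper's body (76 mm by 178 mm) begins 60 mm behind the grasp point.
Start: joints at [-75.516, 18.312, 89.639, -0, 72.044, -1.146], TCP at [154.924, -553.752, 213.976] pointing down, gripper open.
Joint ranges: [-177.97, 177.97], [-48.28, 115.42], [12.27, 149.76], [-77.06, 257.06], [2.81, 150.46], [-146.56, 146.56]. Speed limits (degrees/s): [147.25, 147.25, 180, 180, 180, 180].

## Interface

Orientations are given as [roll, pitch, yaw] about the fixed x, y, z axes, in that order (R = Rz(yaw) Ry(pitch) Rx(roll)).
In Python, from workcell import env, viewer, spotter gives the robot as it stands.
- The arm moves only by the tool apply_moves, never from a script. Its arguments are lists of equal length, an entry for each row: "delta_pos": the shift along the world's x, y, z normalised to -1 to 1, where 1 is 120 mm, a list of three; "rot": the turn, a rotation vector about the world's x, y, z normalised to -1 to 1, where 1 is 1.5 rad, a list of three; "hand": the opening, from 0 (shut) to 1 (fully open). A call has 1 to 10 rows; each row is the pose to reach, as a shift and turn from the pose commanded when the call began; what a row does not reach only later rows make up. A row lasts 1/12 s, in which the tool goes at most 41.7 mm and 7.16 degrees, less where a joint would pass 70% of its speed; a pose out of reach is approached as far as the arm can. A call with a number of a shift or a turn outside -1 to 1 is refused whole. A call with a gripper value outside its range is refused whole. The fingers move at their own pace and stop on an object; "newtons" is the grip in N (left out, the last holds). Time passes only in rows, so rows that repeat a pose let the fingers close. It gives the time, the measured TCP pose, the force, the opening and the grip force at its end, in the units of the state.
- env.state(): the state, without advancing time (a new reading comes with each control period).
- viewer.grab_frame(name): name is "scene" or "top" or "wrist"; returns a dict with "pixels" (420x560x3 uint8, red, green, blue), "camera_matrix" (3x3 intrinsics, pixels), "R" (3x3) and "t" (3): a world point X has camera coordinates R X + t; the wrist camera has in their place "mount" (4x4, takes a point from camera to tool coordinates, whose origin is the TCP and whose axes are the flange's). Camera axes: x right, y down, z forward; pixel columns grow to the right and rows downward; lengths in mm; the calibration is good to about 2 mm. A picture is of the moment at which its call begins: read the wrist's pose just before it. There is no depth.
- env.job_done(): hands the job in; it is judged then, once.
Trained networks look in a picture, given as the dict that the camera call returned (one of the last four; its "shot" number tells which), for a name from the list of things; names that differ only in an ending like _2 or _b are one class to them, and where a whole thing is asked for, a point or a joint stands for the part that bears it (a point fixed in the world has none). Each returns a list of dicts, best first, with "score" (0 to 1); they miss things now and then, are a little off and sometimes report something else, mostly with a low value. They report only what shows in the picture. A call takes as long as a camera call. They do not tell look-alikes from the thing itself.
- spotter.trace(picture, query): "mask" (420x560 bool, what is visible of it) and "box" ([centre column, centre row, width, height] in pixels, round what is visible of it).
- spotter.landmark_of(picture, query): "position" ([column, row] in pixels: a listed point, or the origin of a listed thing).
The state is a dict: "time_s": time; "qpos": joint angles; "qvel": joint speeds; "effort": joint torques, N m; "ee_pos": TCP position; "ee_rot": TCP orientation; "force": force on the tool from outside, world axes, zero at the start; "torque": the same for the moment, N m; "gripper_width": finger opening in mm; "gripper_force": force on a finger pad.
Only numpy, scipy, OpenCV 4.12 (cv2) and the standard library are available. Lean on these libraries where they do the work, as an engineer would, in place of code of your own. Each camera call takes 0.05 s, during which the arm holds its last target. There are 200 camera calls.

## Task

Clear up the front of the bench: lay both short grey-brown wooden handles flat on the floor of the blue tray on the bench (not one on the other), stand the large white bottle upright in the larger hole of the wooden bottle block and the small black-capped bottle upright in its smaller hole, and lay the cake of beeswax flat in the narrow white tray. Leave the black loupe and the steel block where they stand.

Things in the scene. Friction and masses are not known exactly. Their poses are not given: they have to be found in the camera images.
- handle_a: one of two alike short grey-brown wooden tool handles, 70 mm long (its x axis), 27 mm wide and 27 mm high, lying on the bench; origin: centre of its underside, z up. It behaves as a 70 x 27 x 27 mm box with no rolling. About 75 g. The two handles may lie anywhere in the blue tray, either way round.
- handle_b: the other short wooden tool handle, exactly like handle_a (70 x 27 x 27 mm; origin at the centre of its underside, x along its length).
- large_bottle: large round white plastic bottle with white cap and pale label, standing: body 40 mm diameter up to 65 mm (shoulder to 78 mm), cap 24 mm diameter above, 95 mm tall in all, closed; origin: centre of its underside, z up. About 120 g. Can be gripped round the body.
- small_bottle: small round cream bottle with black cap, standing: body 28 mm diameter up to about 50 mm (shoulder to 57 mm), cap 17 mm diameter above, 70 mm tall in all, closed; origin: centre of its underside, z up. About 60 g. Can be gripped round the body.
- wax: amber-yellow cake of beeswax, a rounded block 26 mm (its x) by 36 mm (its y) and 16 mm high, lying flat; origin: centre of its underside, z up. About 30 g.
- blue_tray: blue shallow open tray, empty, fixed to the bench, outside 130 mm (its x) by 100 mm (its y), 20 mm high; walls 2 mm, inner floor 2 mm above the bench, inside 126 x 96 mm; origin: centre of its underside. Room for two handles side by side, for example each laid along the tray's y axis, 27 mm either side of the middle in x.
- narrow_tray: narrow white open tray, empty, fixed to the bench, outside 50 mm (its x) by 150 mm (its y), 16 mm high; walls 3 mm, inner floor 2 mm above the bench, inside 44 x 144 mm; origin: centre of its underside. Fingers fit inside only when they stand apart along its y (long) axis.
- bottle_block: pale wooden bottle block fixed to the bench, 78 mm (its x) by 138 mm (its y), 30 mm high, with two round blind holes 22 mm deep (their floor is 8 mm above the bench): a larger one 60 mm wide at y = -32 mm and a smaller one 44 mm wide at y = +30 mm in its frame, both at x = 0; origin: centre of its underside. May be turned any way round.
- loupe: bystander: black eye loupe, 29 mm wide, 33 mm high, standing loose on the bench among the work, 22 g; origin: centre of its underside. Leave it where it stands.
- steel_block: bystander: polished steel block, 40 x 40 x 38 mm, standing loose on the bench among the work, 480 g; origin: centre of its underside. Leave it where it stands.
Not all that is in view belongs to the job. What is shaped like the wax but pink or turquoise is not meant. Leave any yellow look-alike of the small_bottle alone.

How it is judged (in metres and radians):
At the end, for the whole second after the job is handed in: Both handles lie level on the blue tray's floor; the large bottle stands upright (0.15 rad) on the floor of the 60 mm hole, the small one in the 44 mm hole; the wax lies flat on the narrow white tray's floor; all five at rest; loupe and steel block within 30 mm of where they stood (x of handle_a in the frame of blue_tray between -0.052 and 0.052 m and y of handle_a in the frame of blue_tray between -0.04 and 0.04 m and z of each of handle_a, handle_b in the frame of blue_tray below 0.02 m and angle between handle_a's own x axis and vertical between 1.45 and 1.69 rad and linear speed of each of handle_a, handle_b, large_bottle, small_bottle, wax below 0.02 m/s and angular speed of each of handle_a, handle_b, large_bottle, small_bottle, wax below 0.6 rad/s and x of handle_b in the frame of blue_tray between -0.052 and 0.052 m and y of handle_b in the frame of blue_tray between -0.04 and 0.04 m and angle between handle_b's own x axis and vertical between 1.45 and 1.69 rad and x of large_bottle in the frame of bottle_block between -0.012 and 0.012 m and y of large_bottle in the frame of bottle_block between -0.044 and -0.02 m and z of each of large_bottle, small_bottle in the frame of bottle_block below 0.012 m and angle between each of large_bottle, small_bottle's own z axis and vertical below 0.15 rad and x of small_bottle in the frame of bottle_block between -0.012 and 0.012 m and y of small_bottle in the frame of bottle_block between 0.018 and 0.042 m and x of wax in the frame of narrow_tray between -0.016 and 0.016 m and y of wax in the frame of narrow_tray between -0.064 and 0.064 m and z of wax in the frame of narrow_tray below 0.008 m and angle between wax's own z axis and vertical below 0.12 rad and distance of each of loupe, steel_block from where it was at the start of the episode below 0.03 m and angle between loupe's own z axis and vertical below 0.3 rad); the robot touches nothing.
It fails at once if the loupe is pushed more than 30 mm or knocked over (distance of loupe from where it was at the start of the episode above 0.03 m or angle between loupe's own z axis and vertical above 0.5 rad).
It fails at once if the steel block is pushed more than 30 mm (distance of steel_block from where it was at the start of the episode above 0.03 m).
It also fails if it takes over 138 s, if anything falls off the work surface, if the arm or the gripper's body presses on something with over 40 N, if the wrist force passes 120 N, or if a joint passes its speed limit or range.

## Working session

There is one attempt and no reset: what is moved stays moved. The work goes in short steps, Python scripts to look and compute and a tool call to move; the robot and the scene stay as the last step left them, time stands still between calls to the robot, and variables do not carry over. Pictures are saved under pics/ and viewed, at most 14 in all, crops included, and the job is handed in when it is done.

Besides the shell and the picture viewer there is one more tool, called after "Request:" as name(argument=value, ...) on one line, values as JSON. apply_moves: Moves the arm, as the interface text tells. Its arguments: {"type":"object","properties":{"delta_pos":{"type":"array"},"rot":{"type":"array"},"hand":{"type":"array"},"newtons":{"type":"number"}},"required":["delta_pos","rot","hand"]}

```bash
mkdir -p pics; cat > h.py <<'E'
import numpy as np, cv2
from workcell import env, viewer, spotter
def save(p,n): cv2.imwrite('pics/'+n,cv2.cvtColor(p['pixels'],cv2.COLOR_RGB2BGR))
def ray(p,uv,z):
    K=np.array(p['camera_matrix']);R=np.array(p['R']);t=np.array(p['t'])
    d=R.T@np.linalg.inv(K)@np.array([uv[0],uv[1],1.]);c=-R.T@t
    return (c+d*(z-c[2])/d[2]).round(1)
E
python3 - <<'E'
from h import *
s=env.state(); print(s['ee_pos'],s['ee_rot'],s['gripper_width'],env.hold_point_z)
for n in ['top','scene']:
    p=viewer.grab_frame(n); save(p,n+'0.png'); print(n,(-np.array(p['R']).T@np.array(p['t'])).round())
    for q,z in dict(handle_a=27,large_bottle=95,small_bottle=70,wax=16,blue_tray=20,narrow_tray=16,bottle_block=30,loupe=33,steel_block=38).items():
        for r in spotter.trace(p,q)[:3]:
            if r['score']<.3: continue
            (c,wh,a)=cv2.minAreaRect(np.argwhere(r['mask'])[:,::-1].astype(np.float32))
            print(q,round(r['score'],2),np.round(r['box']),'rect',np.round(c),np.round(wh),round(a),ray(p,c,z)[:2])
        print('  lm',[(round(r['score'],2),np.round(r['position']),ray(p,r['position'],0)[:2]) for r in spotter.landmark_of(p,q)[:3] if r['score']>.3])
E
```

```text
[ 154.79799914 -553.22753101  213.10597615] [-1.79895587e+02 -1.97232320e-03  1.56319888e+01] 91.3154041856329 18.8
top [ 201.    8. 1385.]
handle_a 0.61 [143. 238.  12.  30.] rect [144. 236.] [11. 27.] 22 [423.2 330.2]
  lm [(0.81, array([194., 245.]), array([395.4, 209. ])), (0.49, array([145., 235.]), array([430.8, 334.1]))]
large_bottle 0.8 [362. 217.  13.  15.] rect [362. 218.] [16. 15.] 90 [ 411.6 -214.6]
  lm [(0.75, array([360., 222.]), array([ 416.5, -223. ]))]
small_bottle 0.42 [346. 196.  14.  14.] rect [345. 193.] [11. 15.] 45 [ 481.9 -182.2]
  lm [(0.71, array([323., 219.]), array([ 434.4, -129.4])), (0.57, array([344., 198.]), array([ 483.7, -189.9])), (0.48, array([292., 215.]), array([452. , -48.1]))]
wax 0.62 [419. 250.   9.  15.] rect [421. 250.] [10. 14.] 14 [ 329.5 -366. ]
wax 0.5 [415. 211.  11.  13.] rect [414. 212.] [10. 14.] 18 [ 429.2 -361.6]
wax 0.41 [384. 194.  15.  15.] rect [384. 193.] [ 9. 13.] 45 [ 484.6 -292.4]
  lm [(0.61, array([385., 193.]), array([ 489.2, -297.5])), (0.56, array([413., 212.]), array([ 430.8, -363.9])), (0.54, array([419., 248.]), a
[... 1767 characters left out ...]
244.7]
  lm [(0.54, array([358., 324.]), array([ 334.6, -362.5])), (0.53, array([367., 274.]), array([ 476.4, -300.7]))]
blue_tray 0.75 [301. 197.  54.  34.] rect [302. 196.] [46. 32.] 18 [6.148e+02 3.000e-01]
  lm [(0.55, array([302., 199.]), array([627.3,   9.6]))]
narrow_tray 0.86 [376. 237.  42.  42.] rect [375. 236.] [52. 21.] 58 [ 594.6 -251.7]
  lm [(0.73, array([371., 236.]), array([ 604.7, -237.1]))]
  lm []
loupe 0.52 [312. 230.  13.  14.] rect [311. 230.] [15. 10.] 90 [ 490.7 -125. ]
  lm [(0.71, array([313., 239.]), array([ 499.7, -126.1]))]
steel_block 0.73 [303. 197.  53.  34.] rect [302. 196.] [33. 46.] 45 [592.9 -16.5]
  lm [(0.48, array([242., 203.]), array([501.9, 131.9]))]
```

View pics/top0.png

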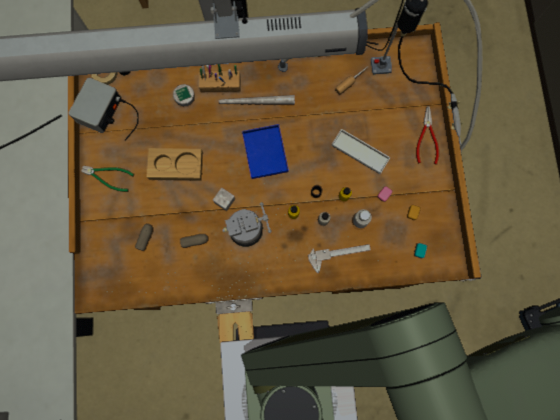

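View pics/scene0.png

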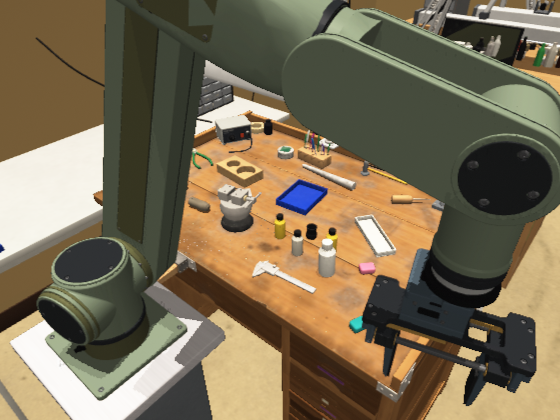

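The amber wax is at top (413,212); the pink one (385,193) and the turquoise one (420,250) are decoys. The large bottle is at (362,217). The cream bottle is at (324,217), with yellow look-alikes at (294,211) and (345,193). The loupe is at (316,191) and the steel block at (224,198). The handles are at (194,241) and (144,237), and the vise is at (243,227). The trays and block show clearly.

```bash
python3 - <<'E'
from h import *
p=viewer.grab_frame('top'); im=p['pixels']; 
c=cv2.resize(im[125:270,70:470],None,fx=2,fy=2,interpolation=cv2.INTER_CUBIC); cv2.imwrite('pics/crop.png',cv2.cvtColor(c,cv2.COLOR_RGB2BGR))
hsv=cv2.cvtColor(im,cv2.COLOR_RGB2HSV)
for (u,v) in [(144,237),(194,241),(265,151),(361,150),(174,150),(413,212),(224,198)]: print((u,v),hsv[v,u])
def wr(u,v,z,tol):
    m=np.zeros((422,562),np.uint8)
    cv2.floodFill(cv2.cvtColor(im,cv2.COLOR_RGB2BGR),m,(u,v),0,tol,tol,cv2.FLOODFILL_MASK_ONLY|cv2.FLOODFILL_FIXED_RANGE|4|(255<<8))
    pts=np.argwhere(m[1:-1,1:-1])[:,::-1]
    w=np.array([ray(p,q,z)[:2] for q in pts],np.float32); r=cv2.minAreaRect(w)
    print((u,v),len(pts),np.round(w.mean(0)),np.round(r[0]),np.round(r[1]),round(r[2]))
wr(144,237,20,(30,)*3);wr(194,241,20,(30,)*3);wr(265,151,10,(60,)*3);wr(361,150,10,(50,)*3);wr(413,212,12,(50,)*3)
wr(153,155,30,(40,)*3)
E
```

```text
(144, 237) [20 70 84]
(194, 241) [19 70 87]
(265, 151) [112 226 132]
(361, 150) [ 43  19 162]
(174, 150) [ 18 140 149]
(413, 212) [ 19 205 147]
(224, 198) [ 23  27 153]
(144, 237) 62490 [ 351. -235.] [ 497. -119.] [1054. 1269.] 0
(194, 241) 277 [406. 210.] [405. 209.] [29. 71.] 7
(265, 151) 1710 [625.   8.] [629.   8.] [133. 100.] 7
(361, 150) 889 [ 604. -244.] [ 604. -244.] [151.  43.] 53
(413, 212) 119187 [453. -90.] [ 480. -119.] [ 936. 1371.] 8
(153, 155) 61546 [542.   9.] [579.  11.] [644. 954.] 0
```

View pics/crop.png

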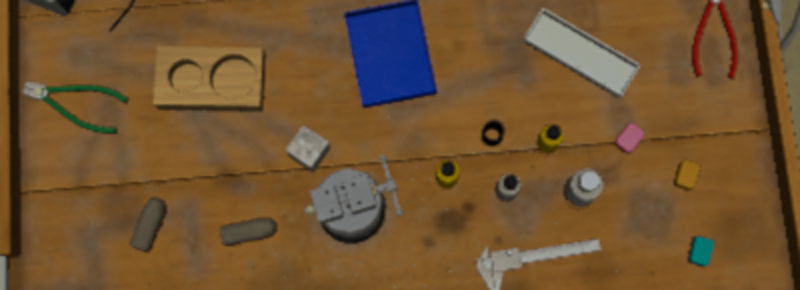

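Request:
apply_moves(delta_pos=[[0.3,0.3,0.5],[0.6,0.6,0.6],[1,1,0.6],[1,1,0.6]], rot=[[0,0,0],[0,0,0],[0,0,0],[0,0,0]], hand=[1,1,1,1])

```text
time_s: 2.28
ee_pos: [258.7, -450.3, 282.6]
ee_rot: [179.9, -0.0, 15.5]
force: [1.2, -0.3, -0.4]
gripper_width: 91.1
gripper_force: 0.0
```

Request:
apply_moves(delta_pos=[[0.3,0.2,0],[0.6,0.4,0],[0.6,0.6,0],[0.6,0.6,0],[0.6,0.6,0]], rot=[[0,0,0],[0,0,0],[0,0,0],[0,0,0],[0,0,0]], hand=[1,1,1,1,1])

```text
time_s: 2.7
ee_pos: [330.2, -378.0, 281.6]
ee_rot: [180.0, 0.0, 15.8]
force: [-0.5, -0.2, 0.7]
gripper_width: 91.0
gripper_force: 0.0
```

The crop shows the larger hole on the right side (crop 232,76, towards -y) and the smaller at (185,76). Now I'll use the wrist camera.

```bash
cat >> h.py <<'E'
from scipy.spatial.transform import Rotation as Ro
def wrist():
    s=env.state(); p=viewer.grab_frame('wrist'); T=np.eye(4); T[:3,:3]=Ro.from_euler('xyz',s['ee_rot'],degrees=True).as_matrix(); T[:3,3]=s['ee_pos']
    C=T@np.array(p['mount']); p['R']=C[:3,:3].T; p['t']=-C[:3,:3].T@C[:3,3]; return p
def rect(p,mask,z):
    pts=np.argwhere(mask)[:,::-1]; w=np.array([ray(p,q,z)[:2] for q in pts],np.float32); r=cv2.minAreaRect(w)
    b=cv2.boxPoints(r); e=[b[1]-b[0],b[2]-b[1]]; L=max(e,key=np.linalg.norm); S=min(e,key=np.linalg.norm)
    return 'c',np.round(r[0]).tolist(),'LxS',round(float(np.linalg.norm(L))),round(float(np.linalg.norm(S))),'long axis deg',round(float(np.degrees(np.arctan2(L[1],L[0]))%180))
def look(p,d):
    for q,z in d.items():
        for r in spotter.trace(p,q)[:4]:
            if r['score']>.3: print(q,round(r['score'],2),np.round(r['box']).tolist(),rect(p,r['mask'],z))
        print('  lm',[(round(r['score'],2),np.round(r['position']).tolist(),ray(p,r['position'],0)[:2].tolist()) for r in spotter.landmark_of(p,q)[:4] if r['score']>.3])
E
python3 - <<'E'
from h import *
p=wrist(); save(p,'w1.png'); print('cam',-p['R'].T@p['t'])
look(p,dict(wax=16,large_bottle=95,small_bottle=70,loupe=33,narrow_tray=16))
p=viewer.grab_frame('top')
look(p,dict(handle_a=20,blue_tray=10,narrow_tray=10,bottle_block=30))
hsv=cv2.cvtColor(p['pixels'],cv2.COLOR_RGB2HSV).astype(int)
for (u0,u1,v0,v1) in [(128,160,215,260),(175,215,225,255)]:
    m=np.zeros((420,560),bool); m[v0:v1,u0:u1]=(hsv[v0:v1,u0:u1,1]<110)&(hsv[v0:v1,u0:u1,2]<115)
    m=cv2.morphologyEx(m.astype(np.uint8),cv2.MORPH_OPEN,np.ones((3,3)))>0
    print(m.sum(),rect(p,m,20))
E
```

```text
cam [ 406.53179585 -355.778336    452.9449753 ]
wax 0.84 [248.0, 29.0, 37.0, 32.0] ('c', [487.0, -293.0], 'LxS', 37, 28, 'long axis deg', 137)
wax 0.81 [273.0, 173.0, 29.0, 27.0] ('c', [334.0, -365.0], 'LxS', 35, 26, 'long axis deg', 158)
wax 0.68 [291.0, 95.0, 28.0, 31.0] ('c', [432.0, -361.0], 'LxS', 37, 26, 'long axis deg', 156)
  lm [(0.94, [293.0, 94.0], [432.5, -364.1]), (0.68, [248.0, 30.0], [488.3, -292.2]), (0.63, [273.0, 173.0], [330.5, -366.2])]
large_bottle 0.93 [166.0, 65.0, 55.0, 43.0] ('c', [422.0, -236.0], 'LxS', 56, 36, 'long axis deg', 96)
  lm [(0.72, [181.0, 70.0], [422.5, -223.2])]
small_bottle 0.92 [84.0, 28.0, 51.0, 36.0] ('c', [432.0, -145.0], 'LxS', 54, 27, 'long axis deg', 88)
small_bottle 0.66 [35.0, 5.0, 32.0, 7.0] ('c', [441.0, -94.0], 'LxS', 31, 7, 'long axis deg', 106)
small_bottle 0.48 [158.0, 7.0, 32.0, 10.0] ('c', [473.0, -211.0], 'LxS', 26, 9, 'long axis deg', 106)
  lm [(0.93, [100.0, 37.0], [432.4, -123.3])]
  lm []
  lm []
handle_a 0.82 [194.0, 243.0, 29.0, 14.0] ('c', [405.0, 207.0], 'LxS', 65, 23, 'long axis deg', 98)
  lm [(0.78, [192.0, 242.0
[... 170 characters left out ...]
35, 100, 'long axis deg', 7)
blue_tray 0.49 [363.0, 217.0, 17.0, 19.0] ('c', [425.0, -229.0], 'LxS', 49, 38, 'long axis deg', 130)
  lm [(0.6, [269.0, 149.0], [635.4, -3.1])]
narrow_tray 0.76 [359.0, 152.0, 56.0, 45.0] ('c', [605.0, -245.0], 'LxS', 152, 56, 'long axis deg', 53)
narrow_tray 0.56 [267.0, 151.0, 47.0, 56.0] ('c', [628.0, 6.0], 'LxS', 136, 103, 'long axis deg', 6)
  lm [(0.75, [359.0, 152.0], [606.9, -243.8])]
bottle_block 0.66 [174.0, 163.0, 61.0, 35.0] ('c', [607.0, 244.0], 'LxS', 142, 84, 'long axis deg', 85)
  lm [(0.8, [174.0, 167.0], [607.5, 250.2])]
255 ('c', [424.0, 333.0], 'LxS', 67, 26, 'long axis deg', 156)
235 ('c', [405.0, 206.0], 'LxS', 68, 24, 'long axis deg', 95)
```

View pics/w1.png

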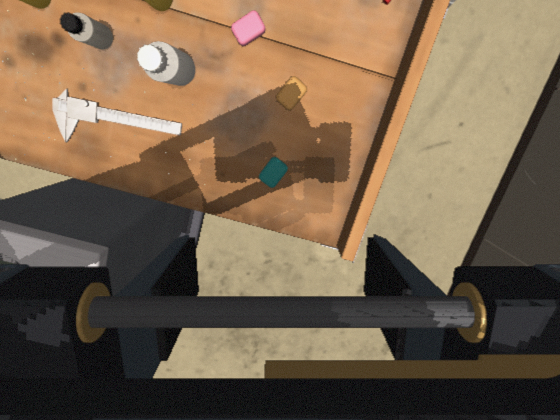

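The wrist view confirms the amber wax at (291,94), pink at (248,28) and turquoise at (273,172). I'll pick up the wax with yaw 66.

Request:
apply_moves(delta_pos=[[0.3,0.04,-0.2],[0.6,0.08,-0.4],[0.84,0.13,-0.6],[0.84,0.13,-0.8],[0.84,0.13,-1],[0.84,0.13,-1],[0.84,0.13,-1],[0.84,0.13,-1],[0.84,0.13,-1]], rot=[[0,0,0.08],[0,0,0.16],[0,0,0.24],[0,0,0.32],[0,0,0.4],[0,0,0.48],[0,0,0.56],[0,0,0.584],[0,0,0.584]], hand=[1,1,1,1,1,1,1,1,1])

```text
time_s: 4.45
ee_pos: [430.7, -363.2, 161.0]
ee_rot: [-180.0, -0.0, 65.9]
force: [0.9, -0.3, -0.4]
gripper_width: 91.2
gripper_force: 0.0
```

Request:
apply_moves(delta_pos=[[0,0,-0.3],[0,0,-0.6],[0,0,-0.9],[0,0,-0.9],[0,0,-0.9]], rot=[[0,0,0],[0,0,0],[0,0,0],[0,0,0],[0,0,0]], hand=[1,1,1,1,1])

```text
time_s: 4.87
ee_pos: [429.8, -362.6, 52.3]
ee_rot: [-179.8, -0.1, 65.8]
force: [-0.6, -0.1, 1.1]
gripper_width: 91.2
gripper_force: 0.0
```

Request:
apply_moves(delta_pos=[[0,0,-0.2],[0,0,-0.4],[0,0,-0.4],[0,0,-0.4],[0,0,-0.4],[0,0,-0.4],[0,0,-0.4],[0,0,-0.4],[0,0,-0.4],[0,0,-0.4]], rot=[[0,0,0],[0,0,0],[0,0,0],[0,0,0],[0,0,0],[0,0,0],[0,0,0],[0,0,0],[0,0,0],[0,0,0]], hand=[1,1,1,0,0,0,0,0,0,0], newtons=15)

```text
time_s: 5.7
ee_pos: [430.7, -363.4, 5.7]
ee_rot: [180.0, 0.0, 65.8]
force: [0.4, 0.0, -0.4]
gripper_width: 47.4
gripper_force: 0.0
```

Request:
apply_moves(delta_pos=[[0,0,0],[0,0,0],[0,0,0.2],[0,0,0.5],[0,0,0.7],[0,0,0.7]], rot=[[0,0,0],[0,0,0],[0,0,0],[0,0,0],[0,0,0],[0,0,0]], hand=[0,0,0,0,0,0])

```text
time_s: 6.2
ee_pos: [433.3, -365.6, 94.4]
ee_rot: [179.4, 0.2, 65.8]
force: [1.2, -0.0, -0.6]
gripper_width: 35.7
gripper_force: 15.0
```

Request:
apply_moves(delta_pos=[[0.2,0.14,0],[0.4,0.28,0],[0.6,0.42,0],[0.8,0.56,0],[1,0.7,0],[1,0.7,0],[1,0.7,0],[1,0.7,0],[1,0.7,0]], rot=[[0,0,0.08],[0,0,0.16],[0,0,0.24],[0,0,0.32],[0,0,0.4],[0,0,0.48],[0,0,0.56],[0,0,0.64],[0,0,0.64]], hand=[0,0,0,0,0,0,0,0,0])

```text
time_s: 6.95
ee_pos: [550.2, -278.7, 88.1]
ee_rot: [-179.9, -0.1, 121.0]
force: [0.1, -0.0, -0.2]
gripper_width: 35.7
gripper_force: 15.0
```

Request:
apply_moves(delta_pos=[[0.2,0.14,0],[0.43,0.29,0],[0.43,0.29,0],[0.43,0.29,0],[0.43,0.29,0],[0.43,0.29,0]], rot=[[0,0,0.08],[0,0,0.16],[0,0,0.24],[0,0,0.256],[0,0,0.256],[0,0,0.256]], hand=[0,0,0,0,0,0])

```text
time_s: 7.45
ee_pos: [601.2, -244.8, 88.8]
ee_rot: [-180.0, -0.1, 142.6]
force: [0.1, 0.7, 0.2]
gripper_width: 35.5
gripper_force: 15.0
```

```bash
python3 - <<'E'
from h import *
p=wrist(); save(p,'w2.png')
look(p,dict(wax=16,narrow_tray=16))
p=viewer.grab_frame('scene'); look(p,dict(narrow_tray=10)); look(p,dict(wax=95))
E
```

```text
wax 0.75 [129.0, 141.0, 45.0, 53.0] ('c', [489.0, -291.0], 'LxS', 36, 29, 'long axis deg', 137)
wax 0.7 [281.0, 265.0, 68.0, 48.0] ('c', [628.0, -265.0], 'LxS', 54, 44, 'long axis deg', 52)
  lm [(0.95, [282.0, 260.0], [631.6, -266.5]), (0.93, [138.0, 141.0], [489.4, -293.0])]
narrow_tray 0.82 [286.0, 227.0, 204.0, 69.0] ('c', [607.0, -243.0], 'LxS', 151, 54, 'long axis deg', 53)
  lm [(0.82, [288.0, 226.0], [611.0, -244.1])]
narrow_tray 0.98 [376.0, 234.0, 42.0, 43.0] ('c', [606.0, -244.0], 'LxS', 166, 59, 'long axis deg', 54)
  lm [(0.65, [243.0, 203.0], [501.5, 128.4]), (0.64, [375.0, 238.0], [603.3, -250.1])]
wax 0.69 [366.0, 268.0, 13.0, 13.0] ('c', [402.0, -332.0], 'LxS', 34, 33, 'long axis deg', 133)
wax 0.6 [359.0, 325.0, 19.0, 18.0] ('c', [266.0, -397.0], 'LxS', 35, 27, 'long axis deg', 159)
wax 0.5 [373.0, 210.0, 7.0, 11.0] ('c', [594.0, -235.0], 'LxS', 39, 12, 'long axis deg', 30)
  lm [(0.8, [359.0, 327.0], [331.5, -367.2]), (0.62, [377.0, 213.0], [705.0, -198.1]), (0.53, [367.0, 273.0], [479.9, -299.1])]
```

View pics/w2.png

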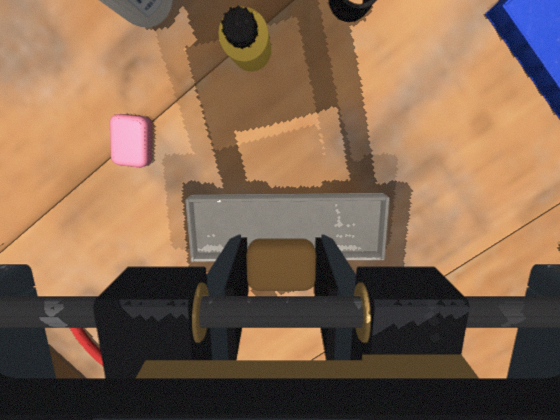

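Wax is held square between the fingers at (281,265), and the tray rim is at (286,227). I'll shift 4 mm and lower.

Request:
apply_moves(delta_pos=[[0.035,0.01,-0.2],[0.035,0.01,-0.4],[0.035,0.01,-0.55],[0.035,0.01,-0.62],[0.035,0.01,-0.67],[0.035,0.01,-0.67],[0.035,0.01,-0.67]], rot=[[0,0,0],[0,0,0],[0,0,0],[0,0,0],[0,0,0],[0,0,0],[0,0,0]], hand=[0,0,0,0,0,0,0])

```text
time_s: 8.53
ee_pos: [607.1, -243.6, 9.6]
ee_rot: [180.0, 0.1, 142.8]
force: [-0.5, 0.1, -1.1]
gripper_width: 35.7
gripper_force: 15.0
```

Request:
apply_moves(delta_pos=[[0,0,-0.015],[0,0,-0.015],[0,0,-0.015],[0,0,-0.015],[0,0,-0.015],[0,0,-0.015],[0,0,0.3],[0,0,0.6],[0,0,1],[0,0,1]], rot=[[0,0,0],[0,0,0],[0,0,0],[0,0,0],[0,0,0],[0,0,0],[0,0,0],[0,0,0],[0,0,0],[0,0,0]], hand=[0,0,0.7,0.7,0.7,0.7,0.7,0.7,0.7,0.7])

```text
time_s: 9.37
ee_pos: [610.2, -244.9, 137.0]
ee_rot: [179.8, 0.8, 142.8]
force: [0.8, 0.3, 1.0]
gripper_width: 63.8
gripper_force: 0.0
```

```bash
python3 - <<'E'
from h import *
p=wrist(); save(p,'w3.png')
look(p,dict(wax=18,narrow_tray=16,large_bottle=95,small_bottle=70,loupe=33))
E
```

```text
wax 0.95 [280.0, 199.0, 39.0, 30.0] ('c', [604.0, -241.0], 'LxS', 35, 27, 'long axis deg', 53)
wax 0.79 [145.0, 126.0, 40.0, 44.0] ('c', [489.0, -291.0], 'LxS', 35, 29, 'long axis deg', 137)
  lm [(0.9, [278.0, 197.0], [607.1, -244.1]), (0.85, [150.0, 122.0], [486.6, -291.7])]
narrow_tray 0.67 [277.0, 201.0, 171.0, 58.0] ('c', [607.0, -243.0], 'LxS', 150, 53, 'long axis deg', 53)
  lm []
large_bottle 0.84 [150.0, 16.0, 64.0, 28.0] ('c', [463.0, -222.0], 'LxS', 35, 13, 'long axis deg', 53)
  lm [(0.67, [160.0, 2.0], [424.6, -221.7])]
small_bottle 0.78 [245.0, 41.0, 44.0, 53.0] ('c', [499.0, -187.0], 'LxS', 31, 26, 'long axis deg', 5)
  lm [(0.79, [249.0, 49.0], [492.7, -187.1])]
loupe 0.91 [333.0, 12.0, 39.0, 22.0] ('c', [516.0, -125.0], 'LxS', 29, 15, 'long axis deg', 53)
  lm [(0.74, [330.0, 4.0], [506.9, -115.5])]
```

View pics/w3.png

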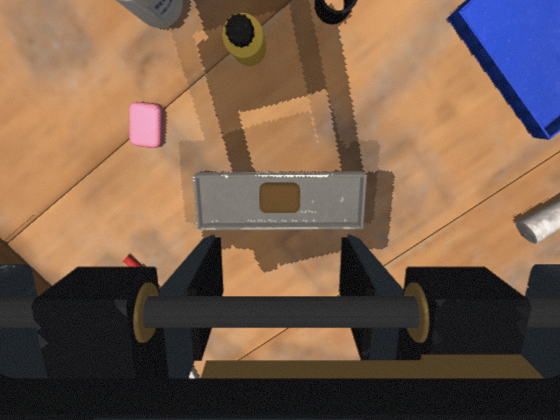

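The wax lies flat in the tray at (280,198). Next is the large bottle, at about (423,-222).

Request:
apply_moves(delta_pos=[[-0.3,0.03,0],[-0.6,0.06,0],[-0.8,0.09,0],[-0.8,0.09,0],[-0.8,0.09,0]], rot=[[0,0,0.08],[0,0,0.16],[0,0,0.24],[0,0,0.314],[0,0,0.314]], hand=[0.75,0.75,0.75,0.75,0.75])

```text
time_s: 10.33
ee_pos: [509.1, -232.3, 129.0]
ee_rot: [180.0, -0.0, 169.9]
force: [1.1, -0.9, -0.2]
gripper_width: 68.8
gripper_force: 0.0
```

Request:
apply_moves(delta_pos=[[-0.3,0.03,0],[-0.6,0.06,0],[-0.73,0.09,0],[-0.73,0.09,0],[-0.73,0.09,0]], rot=[[0,0,0],[0,0,0],[0,0,0],[0,0,0],[0,0,0]], hand=[0.75,0.75,0.75,0.75,0.75])

```text
time_s: 10.75
ee_pos: [423.7, -222.1, 129.3]
ee_rot: [-180.0, 0.1, 169.7]
force: [0.3, -0.4, -0.9]
gripper_width: 68.2
gripper_force: 0.0
```

```bash
python3 - <<'E'
from h import *
s=env.state();print(s['ee_pos'],s['ee_rot'])
p=wrist(); save(p,'w4.png')
look(p,dict(large_bottle=95,small_bottle=70,loupe=33))
E
```

```text
[ 423.68234262 -222.10578824  129.2732518 ] [-1.79980332e+02  1.14666664e-01  1.69674030e+02]
large_bottle 0.59 [282.0, 220.0, 54.0, 72.0] ('c', [409.0, -218.0], 'LxS', 46, 34, 'long axis deg', 169)
  lm [(0.9, [282.0, 205.0], [425.2, -220.3])]
small_bottle 0.95 [496.0, 219.0, 81.0, 49.0] ('c', [444.0, -70.0], 'LxS', 62, 25, 'long axis deg', 54)
small_bottle 0.66 [329.0, 276.0, 29.0, 35.0] ('c', [466.0, -193.0], 'LxS', 34, 21, 'long axis deg', 173)
small_bottle 0.64 [400.0, 205.0, 54.0, 47.0] ('c', [422.0, -136.0], 'LxS', 45, 26, 'long axis deg', 36)
  lm [(0.82, [474.0, 208.0], [459.9, -48.6]), (0.78, [387.0, 193.0], [432.0, -125.2])]
loupe 0.91 [404.0, 271.0, 27.0, 34.0] ('c', [492.0, -127.0], 'LxS', 27, 23, 'long axis deg', 153)
  lm [(0.95, [406.0, 266.0], [506.6, -114.7])]
```

View pics/w4.png

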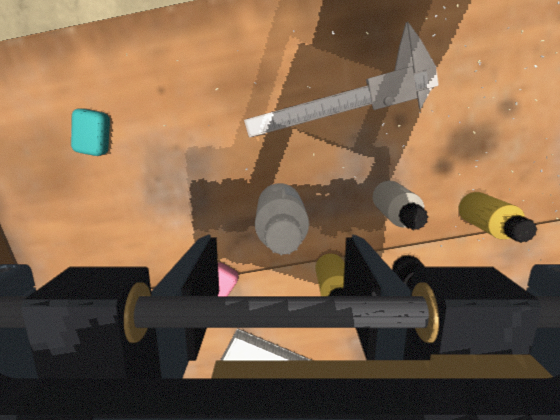

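The bottle is centred between the fingers at (282,220), with the cream bottle at (400,205). I'll descend and grip.

Request:
apply_moves(delta_pos=[[0,0,-0.3],[0,0,-0.6],[0,0,-0.81],[0,0,-0.81],[0,0,-0.81]], rot=[[0,0,0],[0,0,0],[0,0,0],[0,0,0],[0,0,0]], hand=[0.75,0.75,0.75,0.75,0.75])

```text
time_s: 11.52
ee_pos: [422.5, -221.4, 31.0]
ee_rot: [179.9, -0.1, 169.8]
force: [-0.2, -1.7, 0.2]
gripper_width: 68.6
gripper_force: 0.0
```

Request:
apply_moves(delta_pos=[[0,0,0],[0,0,0],[0,0,0],[0,0,0],[0,0,0],[0,0,0],[0,0,0],[0,0,0],[0,0,0],[0,0,0]], rot=[[0,0,0],[0,0,0],[0,0,0],[0,0,0],[0,0,0],[0,0,0],[0,0,0],[0,0,0],[0,0,0],[0,0,0]], hand=[0.3,0.3,0.3,0.3,0.3,0.3,0.3,0.3,0.3,0.3], newtons=20)

```text
time_s: 12.35
ee_pos: [423.5, -222.1, 32.6]
ee_rot: [-180.0, 0.1, 169.8]
force: [-0.5, -0.6, 5.8]
gripper_width: 38.9
gripper_force: 19.9
```

Request:
apply_moves(delta_pos=[[0,0,0.3],[0,0,0.6],[0,0,1],[0,0,1],[0,0,1]], rot=[[0,0,0],[0,0,0],[0,0,0],[0,0,0],[0,0,0]], hand=[0.3,0.3,0.3,0.3,0.3])

```text
time_s: 12.77
ee_pos: [424.4, -222.5, 154.4]
ee_rot: [-179.9, 0.4, 169.8]
force: [0.1, -0.4, -2.1]
gripper_width: 38.5
gripper_force: 19.9
```

Request:
apply_moves(delta_pos=[[0.1,0.22,0],[0.2,0.45,0],[0.3,0.7,0],[0.38,0.9,0],[0.38,0.9,0]], rot=[[0,0,0],[0,0,0],[0,0,0],[0,0,0],[0,0,0]], hand=[0.3,0.3,0.3,0.3,0.3])

```text
time_s: 13.18
ee_pos: [468.2, -109.9, 149.4]
ee_rot: [179.9, -0.2, 170.0]
force: [0.3, -0.0, -1.0]
gripper_width: 38.5
gripper_force: 19.9
```

Request:
apply_moves(delta_pos=[[0.1,0.22,0],[0.2,0.45,0],[0.3,0.7,0],[0.38,0.9,0],[0.38,0.9,0]], rot=[[0,0,0],[0,0,0],[0,0,0],[0,0,0],[0,0,0]], hand=[0.3,0.3,0.3,0.3,0.3])

```text
time_s: 13.6
ee_pos: [514.4, -2.6, 149.6]
ee_rot: [179.9, -0.2, 170.0]
force: [0.3, -1.4, -0.4]
gripper_width: 38.8
gripper_force: 19.9
```

Request:
apply_moves(delta_pos=[[0.1,0.22,0],[0.2,0.45,0],[0.3,0.7,0],[0.38,0.9,0],[0.38,0.9,0],[0.38,0.9,0]], rot=[[0,0,0],[0,0,0],[0,0,0],[0,0,0],[0,0,0],[0,0,0]], hand=[0.3,0.3,0.3,0.3,0.3,0.3])

```text
time_s: 14.1
ee_pos: [558.7, 102.0, 149.6]
ee_rot: [-179.9, -0.2, 169.9]
force: [-0.6, -1.5, -1.3]
gripper_width: 38.5
gripper_force: 19.9
```

```bash
python3 - <<'E'
from h import *
s=env.state();print(s['ee_pos'],s['ee_rot'])
p=wrist(); save(p,'w5.png')
look(p,dict(bottle_block=30,handle_a=24,large_bottle=120,steel_block=38))
E
```

```text
[558.68030043 102.04892481 149.64600715] [-179.88611829   -0.20195903  169.9151919 ]
bottle_block 0.78 [448.0, 229.0, 164.0, 95.0] ('c', [609.0, 245.0], 'LxS', 145, 86, 'long axis deg', 84)
  lm [(0.6, [438.0, 227.0], [613.9, 250.2])]
handle_a 0.69 [378.0, 13.0, 88.0, 26.0] ('c', [420.0, 204.0], 'LxS', 67, 17, 'long axis deg', 80)
handle_a 0.57 [535.0, 21.0, 46.0, 41.0] ('c', [448.0, 323.0], 'LxS', 33, 30, 'long axis deg', 80)
  lm [(0.75, [375.0, 2.0], [407.1, 209.1])]
large_bottle 0.79 [283.0, 286.0, 82.0, 140.0] ('c', [590.0, 97.0], 'LxS', 101, 55, 'long axis deg', 162)
  lm [(0.56, [284.0, 245.0], [606.2, 97.0])]
steel_block 0.93 [299.0, 143.0, 64.0, 64.0] ('c', [507.0, 125.0], 'LxS', 40, 40, 'long axis deg', 51)
  lm [(0.89, [297.0, 139.0], [505.2, 127.3])]
```

View pics/w5.png

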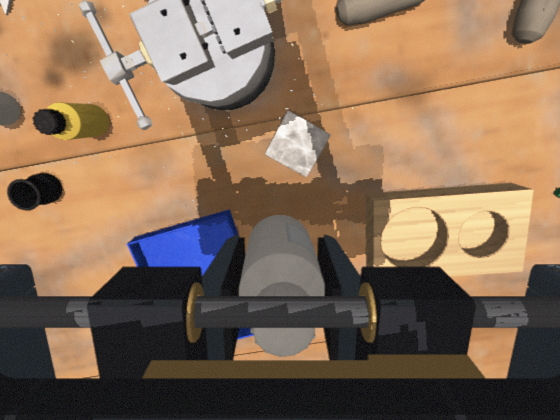

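The block holes show at (414,236) for the large and (483,232) for the small. The bottle is held straight.

```bash
python3 - <<'E'
from h import *
p=wrist()
for uv in [(414,236),(483,232),(382,236),(446,236),(460,233),(507,233),(375,201),(531,186),(530,270),(370,275)]: print(uv,ray(p,uv,30))
E
```

```text
(414, 236) [609.5 217.   30. ]
(483, 232) [616.9 279.   30. ]
(382, 236) [604.3 188.2  30. ]
(446, 236) [614.8 245.7  30. ]
(460, 233) [614.1 258.4  30. ]
(507, 233) [621.8 300.5  30. ]
(375, 201) [570.3 185.4  30. ]
(531, 186) [581.3 321.   30. ]
(530, 270) [663.2 321.9  30. ]
(370, 275) [641.3 173.3  30. ]
```

Request:
apply_moves(delta_pos=[[0.1,0.24,0],[0.2,0.48,0],[0.32,0.72,0],[0.43,0.96,0],[0.43,0.96,0],[0.43,0.96,0],[0.43,0.96,-0.25],[0.43,0.96,-0.45],[0.43,0.96,-0.45]], rot=[[0,0,0],[0,0,0],[0,0,0],[0,0,0],[0,0,0],[0,0,0],[0,0,0],[0,0,0],[0,0,0]], hand=[0.3,0.3,0.3,0.3,0.3,0.3,0.3,0.3,0.3])

```text
time_s: 15.35
ee_pos: [607.3, 215.2, 92.8]
ee_rot: [-179.7, -0.5, 169.8]
force: [-1.7, -1.0, -1.9]
gripper_width: 38.6
gripper_force: 19.9
```

```bash
python3 - <<'E'
from h import *
p=viewer.grab_frame('top'); look(p,dict(large_bottle=120))
cv2.imwrite('pics/t2.png',cv2.cvtColor(cv2.resize(p['pixels'][110:270,90:290],None,fx=4,fy=3.7),cv2.COLOR_RGB2BGR)[:600])
s=env.state();print(s['ee_pos'])
E
```

```text
lm []
[611.6238623  216.89008937  98.80848802]
```

Arm blocks the top view, but the pose is right, so I'll lower.

Request:
apply_moves(delta_pos=[[0,0,-0.2],[0,0,-0.35],[0,0,-0.44],[0,0,-0.47],[0,0,-0.47],[0,0,-0.47]], rot=[[0,0,0],[0,0,0],[0,0,0],[0,0,0],[0,0,0],[0,0,0]], hand=[0.3,0.3,0.3,0.3,0.3,0.3])

```text
time_s: 16.0
ee_pos: [612.2, 217.7, 42.7]
ee_rot: [179.9, 0.1, 169.8]
force: [0.6, -0.5, -1.3]
gripper_width: 38.6
gripper_force: 19.9
```

Request:
apply_moves(delta_pos=[[0,0,-0.015],[0,0,-0.015],[0,0,-0.015],[0,0,-0.015],[0,0,-0.015],[0,0,-0.015],[0,0,0.25],[0,0,0.5],[0,0,0.8],[0,0,1]], rot=[[0,0,0],[0,0,0],[0,0,0],[0,0,0],[0,0,0],[0,0,0],[0,0,0],[0,0,0],[0,0,0],[0,0,0]], hand=[0.3,0.7,0.7,0.7,0.7,0.7,0.7,0.7,0.7,0.7])

```text
time_s: 16.83
ee_pos: [612.1, 217.9, 164.6]
ee_rot: [179.9, 0.2, 169.8]
force: [-0.0, 0.1, 0.7]
gripper_width: 63.7
gripper_force: 0.0
```

Request:
apply_moves(delta_pos=[[-0.2,0,0],[-0.4,0,0],[-0.6,0,0],[-0.8,0,0],[-0.8,0,0]], rot=[[0,0,0],[0,0,0],[0,0,0],[0,0,0],[0,0,0]], hand=[1,1,1,1,1])

```text
time_s: 17.25
ee_pos: [510.6, 217.1, 161.4]
ee_rot: [-179.9, -0.2, 169.9]
force: [-0.7, 0.2, 0.4]
gripper_width: 90.9
gripper_force: 0.0
```

```bash
python3 - <<'E'
from h import *
s=env.state();print(s['ee_pos'],s['ee_rot'])
p=wrist(); save(p,'w6.png')
look(p,dict(handle_a=20,large_bottle=95))
E
```

```text
[510.61031328 217.06925793 161.42033912] [-179.91634498   -0.22181699  169.87268971]
handle_a 0.73 [250.0, 88.0, 76.0, 52.0] ('c', [408.0, 209.0], 'LxS', 69, 27, 'long axis deg', 97)
handle_a 0.72 [401.0, 84.0, 51.0, 81.0] ('c', [427.0, 334.0], 'LxS', 71, 28, 'long axis deg', 156)
  lm [(0.85, [252.0, 88.0], [405.7, 209.9]), (0.63, [392.0, 90.0], [430.2, 336.2])]
large_bottle 0.76 [303.0, 318.0, 46.0, 83.0] ('c', [590.0, 219.0], 'LxS', 77, 34, 'long axis deg', 1)
  lm [(0.97, [299.0, 293.0], [620.4, 218.4])]
```

View pics/w6.png

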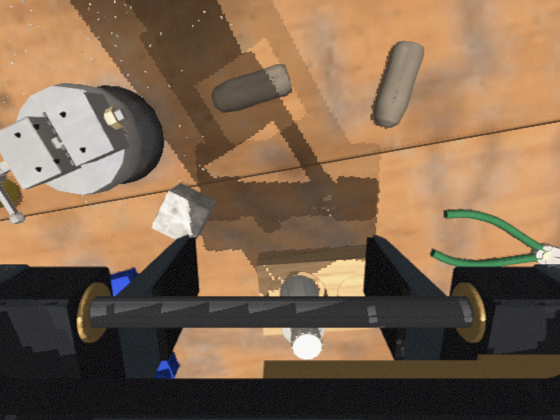

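The large bottle stands in the hole at (300,300). The handles are at (250,88) and (401,84). Next is the near handle, with yaw 97.

Request:
apply_moves(delta_pos=[[-0.2,0,0],[-0.4,-0.03,0],[-0.6,-0.07,0],[-0.86,-0.07,0],[-0.86,-0.07,0],[-0.86,-0.07,0],[-0.86,-0.07,0],[-0.86,-0.07,-0.2],[-0.86,-0.07,-0.4],[-0.86,-0.07,-0.4]], rot=[[0,0,-0.08],[0,0,-0.16],[0,0,-0.24],[0,0,-0.32],[0,0,-0.4],[0,0,-0.48],[0,0,-0.56],[0,0,-0.64],[0,0,-0.72],[0,0,-0.8]], hand=[0.8,0.8,0.8,0.8,0.8,0.8,0.8,0.8,0.8,0.8])

```text
time_s: 18.33
ee_pos: [410.4, 208.0, 109.7]
ee_rot: [-179.6, 0.1, 100.7]
force: [-0.8, -0.9, -0.5]
gripper_width: 73.0
gripper_force: 0.0
```

Request:
apply_moves(delta_pos=[[0,0,0],[0,0,-0.3],[0,0,-0.5],[0,0,-0.5],[0,0,-0.5],[0,0,-0.5]], rot=[[0,0,-0.05],[0,0,-0.05],[0,0,-0.05],[0,0,-0.05],[0,0,-0.05],[0,0,-0.05]], hand=[0.8,0.8,0.8,0.8,0.8,0.8])

```text
time_s: 18.83
ee_pos: [413.4, 209.6, 54.2]
ee_rot: [179.9, -0.0, 96.7]
force: [0.7, 0.5, 1.2]
gripper_width: 73.0
gripper_force: 0.0
```

Request:
apply_moves(delta_pos=[[-0.04,0,-0.2],[-0.04,0,-0.33],[-0.04,0,-0.33],[-0.04,0,-0.33],[-0.04,0,-0.33],[-0.04,0,-0.33],[-0.04,0,-0.33],[-0.04,0,-0.33],[-0.04,0,-0.33],[-0.04,0,-0.33]], rot=[[0,0,0],[0,0,0],[0,0,0],[0,0,0],[0,0,0],[0,0,0],[0,0,0],[0,0,0],[0,0,0],[0,0,0]], hand=[0.8,0.8,0.2,0.2,0.2,0.2,0.2,0.2,0.2,0.2], newtons=20)

```text
time_s: 19.67
ee_pos: [407.5, 209.2, 14.1]
ee_rot: [180.0, -0.0, 96.8]
force: [-0.4, -0.6, 2.9]
gripper_width: 27.3
gripper_force: 20.0
```

Request:
apply_moves(delta_pos=[[0,0,0],[0,0,0],[0,0,0],[0,0,0.2],[0,0,0.5],[0,0,0.8],[0,0,0.8],[0,0,0.8]], rot=[[0,0,0],[0,0,0],[0,0,0],[0,0,0],[0,0,0],[0,0,0],[0,0,0],[0,0,0]], hand=[0.2,0.2,0.2,0.2,0.2,0.2,0.2,0.2])

```text
time_s: 20.33
ee_pos: [408.3, 209.6, 111.2]
ee_rot: [179.8, -0.1, 96.8]
force: [0.5, -0.3, -2.0]
gripper_width: 27.4
gripper_force: 20.0
```

```bash
python3 - <<'E'
from h import *
for n in ['top','scene']:
    p=viewer.grab_frame(n); hsv=cv2.cvtColor(p['pixels'],cv2.COLOR_RGB2HSV)
    m=cv2.inRange(hsv,(105,150,40),(125,255,255)); k,l,st,_=cv2.connectedComponentsWithStats(m); i=1+st[1:,4].argmax(); m=l==i
    print(n,st[i],'z20',rect(p,m,20),'z0',rect(p,m,0),'z10',rect(p,m,10))
    c,_=cv2.findContours(m.astype(np.uint8),0,1); a=cv2.approxPolyDP(cv2.convexHull(c[0]),4,True)[:,0]
    print(a.tolist(),[ray(p,q,20)[:2].tolist() for q in a])
E
```

```text
top [ 243  125   45   53 1723] z20 ('c', [624.0, 8.0], 'LxS', 130, 96, 'long axis deg', 7) z0 ('c', [630.0, 8.0], 'LxS', 132, 98, 'long axis deg', 7) z10 ('c', [627.0, 8.0], 'LxS', 131, 97, 'long axis deg', 7)
[[277, 125], [287, 170], [252, 177], [243, 132]] [[693.1, -30.4], [567.5, -45.8], [556.5, 46.7], [681.3, 61.2]]
scene [ 276  180   51   35 1048] z20 ('c', [615.0, 2.0], 'LxS', 147, 107, 'long axis deg', 7) z0 ('c', [638.0, 20.0], 'LxS', 151, 111, 'long axis deg', 7) z10 ('c', [626.0, 11.0], 'LxS', 149, 109, 'long axis deg', 7)
[[298, 180], [326, 189], [305, 214], [276, 204]] [[677.0, 62.2], [689.7, -32.9], [551.4, -60.1], [537.5, 32.0]]
```

Request:
apply_moves(delta_pos=[[0.3,-0.05,0],[0.6,-0.1,0],[0.8,-0.2,0],[1,-0.3,0],[1,-0.3,0]], rot=[[0,0,0],[0,0,0],[0,0,0],[0,0,0],[0,0,0]], hand=[0.2,0.2,0.2,0.2,0.2])

```text
time_s: 20.85
ee_pos: [530.7, 171.2, 107.4]
ee_rot: [-180.0, 0.1, 96.6]
force: [0.4, 0.3, 0.4]
gripper_width: 27.3
gripper_force: 20.0
```

Request:
apply_moves(delta_pos=[[0.2,-0.2,0],[0.4,-0.4,0],[0.6,-0.6,0],[0.7,-0.7,0],[0.7,-0.7,0]], rot=[[0,0,0],[0,0,0],[0,0,0],[0,0,0],[0,0,0]], hand=[0.2,0.2,0.2,0.2,0.2])

```text
time_s: 21.27
ee_pos: [612.4, 86.7, 107.6]
ee_rot: [-179.9, 0.0, 96.6]
force: [0.1, -0.9, -0.7]
gripper_width: 27.0
gripper_force: 20.0
```

Request:
apply_moves(delta_pos=[[0.16,-0.3,0],[0.31,-0.63,0],[0.31,-0.63,0],[0.31,-0.63,0],[0.31,-0.63,-0.25],[0.31,-0.63,-0.5],[0.31,-0.63,-0.6],[0.31,-0.63,-0.6]], rot=[[0,0,0],[0,0,0],[0,0,0],[0,0,0],[0,0,0],[0,0,0],[0,0,0],[0,0,0]], hand=[0.2,0.2,0.2,0.2,0.2,0.2,0.2,0.2])

```text
time_s: 21.93
ee_pos: [644.3, 15.2, 33.8]
ee_rot: [-179.5, -0.1, 96.8]
force: [-0.5, 0.8, -0.6]
gripper_width: 27.3
gripper_force: 20.0
```

Request:
apply_moves(delta_pos=[[0,0,-0.07],[0,0,-0.14],[0,0,-0.14],[0,0,-0.14]], rot=[[0,0,0],[0,0,0],[0,0,0],[0,0,0]], hand=[0.2,0.2,0.2,0.2])

```text
time_s: 22.27
ee_pos: [648.6, 13.7, 21.3]
ee_rot: [180.0, -0.0, 96.8]
force: [-0.8, 0.5, -0.7]
gripper_width: 27.7
gripper_force: 20.0
```

Request:
apply_moves(delta_pos=[[0,0,-0.04],[0,0,-0.04],[0,0,-0.04],[0,0,-0.04],[0,0,-0.04],[0,0,-0.04],[0,0,0.2],[0,0,0.5],[0,0,0.9],[0,0,0.9]], rot=[[0,0,0],[0,0,0],[0,0,0],[0,0,0],[0,0,0],[0,0,0],[0,0,0],[0,0,0],[0,0,0],[0,0,0]], hand=[0.2,0.2,0.42,0.42,0.42,0.42,0.42,0.42,0.42,0.42])

```text
time_s: 23.1
ee_pos: [652.5, 13.5, 136.8]
ee_rot: [179.2, 0.1, 96.8]
force: [0.8, 0.1, 0.5]
gripper_width: 38.4
gripper_force: 0.0
```

Request:
apply_moves(delta_pos=[[-0.3,0.3,0.1],[-0.6,0.6,0.1],[-0.8,0.8,0.1],[-0.9,1,0.1],[-0.9,1,0.1]], rot=[[0,0,0.08],[0,0,0.16],[0,0,0.24],[0,0,0.32],[0,0,0.4]], hand=[0.8,0.8,0.8,0.8,0.8])

```text
time_s: 23.52
ee_pos: [536.1, 137.9, 141.4]
ee_rot: [-180.0, -0.2, 131.7]
force: [-0.2, -1.0, 0.6]
gripper_width: 68.7
gripper_force: 0.0
```

```bash
python3 - <<'E'
from h import *
s=env.state();print(s['ee_pos'],s['ee_rot'])
p=viewer.grab_frame('top'); look(p,dict(handle_a=20))
a=cv2.resize(p['pixels'][110:190,220:300],(560,420)); p=wrist(); im=np.vstack([cv2.resize(p['pixels'],(400,300)),cv2.resize(a,(400,300))]); cv2.imwrite('pics/w7.png',cv2.cvtColor(im,cv2.COLOR_RGB2BGR))
look(p,dict(handle_a=20))
E
```

```text
[536.10168497 137.854547   141.36576244] [-179.99038962   -0.19254215  131.70624929]
handle_a 0.77 [143.0, 238.0, 13.0, 31.0] ('c', [424.0, 331.0], 'LxS', 69, 27, 'long axis deg', 157)
handle_a 0.71 [166.0, 162.0, 40.0, 34.0] ('c', [600.0, 288.0], 'LxS', 108, 74, 'long axis deg', 44)
handle_a 0.6 [263.0, 146.0, 29.0, 17.0] ('c', [645.0, 12.0], 'LxS', 67, 28, 'long axis deg', 97)
  lm [(0.56, [148.0, 236.0], [428.4, 327.8]), (0.55, [260.0, 145.0], [648.1, 20.3])]
handle_a 0.82 [288.0, 343.0, 40.0, 30.0] ('c', [645.0, 30.0], 'LxS', 49, 28, 'long axis deg', 96)
  lm [(0.96, [285.0, 348.0], [651.2, 14.2])]
```

View pics/w7.png

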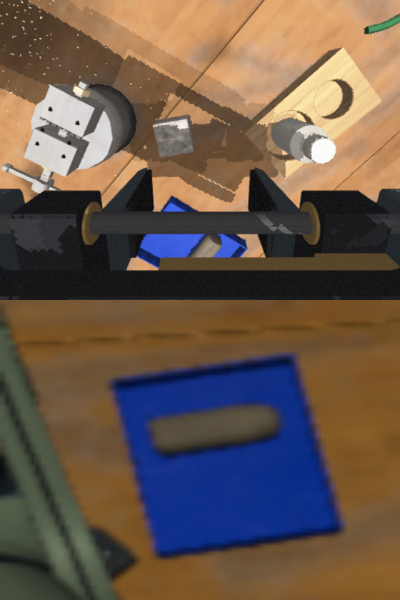

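The first handle lies flat in the far half of the tray. Next is the second handle at (427,334), yaw 156.5.

Request:
apply_moves(delta_pos=[[-0.25,0.25,0],[-0.5,0.5,0],[-0.7,0.75,0],[-0.9,1,0],[-0.9,1,0]], rot=[[0,0,0.08],[0,0,0.16],[0,0,0.24],[0,0,0.29],[0,0,0.29]], hand=[0.8,0.8,0.8,0.8,0.8])

```text
time_s: 24.23
ee_pos: [429.3, 256.6, 140.8]
ee_rot: [180.0, -0.2, 156.3]
force: [-0.6, -0.5, -0.5]
gripper_width: 73.0
gripper_force: 0.0
```

Request:
apply_moves(delta_pos=[[0,0.3,0],[0,0.63,0],[0,0.63,-0.3],[0,0.63,-0.6],[0,0.63,-0.75],[0,0.63,-0.75]], rot=[[0,0,0],[0,0,0],[0,0,0],[0,0,0],[0,0,0],[0,0,0]], hand=[0.8,0.8,0.8,0.8,0.8,0.8])

```text
time_s: 24.73
ee_pos: [430.7, 326.6, 46.5]
ee_rot: [-179.5, -0.3, 155.9]
force: [-0.7, -0.3, -0.1]
gripper_width: 72.9
gripper_force: 0.0
```

Request:
apply_moves(delta_pos=[[0,0,0],[0,0,0]], rot=[[0,0,0],[0,0,0]], hand=[0.8,0.8])

```text
time_s: 24.9
ee_pos: [434.1, 329.3, 52.1]
ee_rot: [179.9, 0.1, 155.9]
force: [-0.2, 1.1, 0.6]
gripper_width: 72.9
gripper_force: 0.0
```

Request:
apply_moves(delta_pos=[[-0.05,0.04,-0.2],[-0.05,0.04,-0.32],[-0.05,0.04,-0.32],[-0.05,0.04,-0.32],[-0.05,0.04,-0.32],[-0.05,0.04,-0.32],[-0.05,0.04,-0.32],[-0.05,0.04,-0.32],[-0.05,0.04,-0.32],[-0.05,0.04,-0.32]], rot=[[0,0,0],[0,0,0],[0,0,0],[0,0,0],[0,0,0],[0,0,0],[0,0,0],[0,0,0],[0,0,0],[0,0,0]], hand=[0.8,0.8,0.2,0.2,0.2,0.2,0.2,0.2,0.2,0.2])

```text
time_s: 25.73
ee_pos: [426.7, 334.1, 13.0]
ee_rot: [179.9, 0.0, 156.1]
force: [-0.3, -0.4, 2.7]
gripper_width: 27.1
gripper_force: 20.0
```

Request:
apply_moves(delta_pos=[[0,0,0],[0,0,0],[0,0,0],[0,0,0.2],[0,0,0.5],[0,0,0.8],[0,0,0.8],[0,0,0.8]], rot=[[0,0,0],[0,0,0],[0,0,0],[0,0,0],[0,0,0],[0,0,0],[0,0,0],[0,0,0]], hand=[0.2,0.2,0.2,0.2,0.2,0.2,0.2,0.2])

```text
time_s: 26.4
ee_pos: [427.2, 334.6, 110.1]
ee_rot: [179.8, 0.1, 156.1]
force: [-0.2, -0.4, -2.1]
gripper_width: 27.4
gripper_force: 20.0
```

Request:
apply_moves(delta_pos=[[0.2,-0.25,0.1],[0.4,-0.5,0.2],[0.6,-0.75,0.2],[0.6,-1,0.2],[0.6,-1,0.2],[0.6,-1,0.2]], rot=[[0,0,-0.08],[0,0,-0.16],[0,0,-0.24],[0,0,-0.32],[0,0,-0.35],[0,0,-0.35]], hand=[0.2,0.2,0.2,0.2,0.2,0.2])

```text
time_s: 26.9
ee_pos: [497.4, 211.9, 130.3]
ee_rot: [-179.7, -0.1, 125.8]
force: [-0.1, -0.4, -1.1]
gripper_width: 27.5
gripper_force: 20.0
```

Request:
apply_moves(delta_pos=[[0.05,-0.25,0],[0.1,-0.5,0],[0.15,-0.75,0],[0.2,-0.95,0],[0.2,-0.95,0],[0.2,-0.95,0]], rot=[[0,0,-0.08],[0,0,-0.16],[0,0,-0.24],[0,0,-0.32],[0,0,-0.34],[0,0,-0.34]], hand=[0.2,0.2,0.2,0.2,0.2,0.2])

```text
time_s: 27.4
ee_pos: [521.8, 99.4, 131.0]
ee_rot: [-179.9, -0.0, 96.7]
force: [0.1, 0.2, -1.0]
gripper_width: 27.3
gripper_force: 20.0
```

Request:
apply_moves(delta_pos=[[0.2,-0.25,0],[0.4,-0.5,0],[0.6,-0.75,0],[0.64,-0.76,0],[0.64,-0.76,-0.3],[0.64,-0.76,-0.6],[0.64,-0.76,-0.7],[0.64,-0.76,-0.7],[0.64,-0.76,-0.7]], rot=[[0,0,0],[0,0,0],[0,0,0],[0,0,0],[0,0,0],[0,0,0],[0,0,0],[0,0,0],[0,0,0]], hand=[0.2,0.2,0.2,0.2,0.2,0.2,0.2,0.2,0.2])

```text
time_s: 28.15
ee_pos: [598.5, 10.0, 47.4]
ee_rot: [-179.9, -0.0, 96.9]
force: [0.4, 0.7, -0.0]
gripper_width: 27.2
gripper_force: 20.0
```

Request:
apply_moves(delta_pos=[[0.015,-0.02,-0.1],[0.015,-0.02,-0.2],[0.015,-0.02,-0.25],[0.015,-0.02,-0.25],[0.015,-0.02,-0.25]], rot=[[0,0,0],[0,0,0],[0,0,0],[0,0,0],[0,0,0]], hand=[0.2,0.2,0.2,0.2,0.2])

```text
time_s: 28.57
ee_pos: [601.3, 6.4, 18.8]
ee_rot: [180.0, 0.0, 96.8]
force: [-0.1, 0.4, -0.3]
gripper_width: 27.1
gripper_force: 20.0
```

Request:
apply_moves(delta_pos=[[0,0,-0.01],[0,0,-0.01],[0,0,-0.01],[0,0,-0.01],[0,0,-0.01],[0,0,-0.01],[0,0,0.2],[0,0,0.5],[0,0,0.9],[0,0,0.9]], rot=[[0,0,0],[0,0,0],[0,0,0],[0,0,0],[0,0,0],[0,0,0],[0,0,0],[0,0,0],[0,0,0],[0,0,0]], hand=[0.2,0.2,0.42,0.42,0.42,0.42,0.42,0.42,0.42,0.42])

```text
time_s: 29.4
ee_pos: [605.2, 6.3, 133.8]
ee_rot: [179.3, 0.1, 96.8]
force: [1.0, -0.6, 0.7]
gripper_width: 38.0
gripper_force: 0.0
```

Request:
apply_moves(delta_pos=[[-0.25,-0.2,0],[-0.5,-0.4,0],[-0.72,-0.54,0],[-0.72,-0.54,0]], rot=[[0,0,0],[0,0,0],[0,0,0],[0,0,0]], hand=[0.5,0.5,0.5,0.5])

```text
time_s: 29.73
ee_pos: [509.1, -60.4, 126.3]
ee_rot: [-179.7, 0.0, 96.6]
force: [-0.0, -0.4, 1.6]
gripper_width: 45.9
gripper_force: 0.0
```

Request:
apply_moves(delta_pos=[[-0.25,-0.2,0],[-0.5,-0.4,0],[-0.71,-0.55,0],[-0.71,-0.55,0],[-0.71,-0.55,0]], rot=[[0,0,0],[0,0,0],[0,0,0],[0,0,0],[0,0,0]], hand=[0.55,0.55,0.55,0.55,0.55])

```text
time_s: 30.15
ee_pos: [429.2, -125.0, 126.9]
ee_rot: [179.9, 0.0, 96.6]
force: [0.4, -0.3, 0.3]
gripper_width: 50.0
gripper_force: 0.0
```

```bash
python3 - <<'E'
from h import *
s=env.state();print(s['ee_pos'],s['ee_rot'])
p=viewer.grab_frame('top'); look(p,dict(handle_a=20))
a=p['pixels'][110:190,220:300]; p=wrist(); im=np.vstack([cv2.resize(p['pixels'],(400,300)),cv2.resize(a,(400,300))]); cv2.imwrite('pics/w8.png',cv2.cvtColor(im,cv2.COLOR_RGB2BGR))
look(p,dict(small_bottle=70,loupe=33))
E
```

```text
[ 429.21604543 -125.01834008  126.87698378] [1.79916579e+02 1.26091942e-02 9.66161272e+01]
handle_a 0.81 [262.0, 146.0, 28.0, 12.0] ('c', [646.0, 12.0], 'LxS', 67, 26, 'long axis deg', 96)
handle_a 0.54 [266.0, 161.0, 22.0, 19.0] ('c', [600.0, 5.0], 'LxS', 68, 29, 'long axis deg', 97)
handle_a 0.33 [176.0, 161.0, 61.0, 34.0] ('c', [611.0, 246.0], 'LxS', 142, 87, 'long axis deg', 84)
  lm [(0.74, [266.0, 158.0], [610.7, 7.2]), (0.48, [262.0, 147.0], [641.8, 15.2])]
small_bottle 0.67 [328.0, 128.0, 42.0, 42.0] ('c', [452.0, -50.0], 'LxS', 28, 25, 'long axis deg', 8)
small_bottle 0.59 [280.0, 217.0, 32.0, 51.0] ('c', [431.0, -115.0], 'LxS', 36, 24, 'long axis deg', 97)
  lm [(0.9, [283.0, 206.0], [433.7, -124.9]), (0.84, [320.0, 130.0], [456.9, -54.0]), (0.49, [336.0, 277.0], [491.9, -189.0])]
  lm [(0.83, [365.0, 203.0], [506.6, -113.2])]
```

View pics/w8.png

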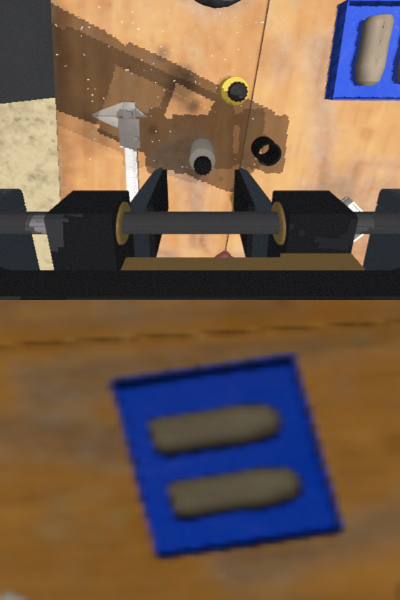

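Both handles lie side by side in the tray. The cream bottle is centred between the fingers, with the loupe clear to the right at (267,150). I'll descend.

Request:
apply_moves(delta_pos=[[0.03,0,-0.25],[0.03,0,-0.5],[0.03,0,-0.75],[0.03,0,-0.84],[0.03,0,-0.84],[0.03,0,-0.84]], rot=[[0,0,0],[0,0,0],[0,0,0],[0,0,0],[0,0,0],[0,0,0]], hand=[0.55,0.55,0.55,0.55,0.55,0.55])

```text
time_s: 31.05
ee_pos: [433.1, -124.3, 25.4]
ee_rot: [-179.9, -0.0, 96.8]
force: [-0.5, -0.5, 0.7]
gripper_width: 49.8
gripper_force: 0.0
```

Request:
apply_moves(delta_pos=[[0,0,0],[0,0,0],[0,0,0],[0,0,0],[0,0,0],[0,0,0],[0,0,0],[0,0,0],[0,0,0]], rot=[[0,0,0],[0,0,0],[0,0,0],[0,0,0],[0,0,0],[0,0,0],[0,0,0],[0,0,0],[0,0,0]], hand=[0.15,0.15,0.15,0.15,0.15,0.15,0.15,0.15,0.15], newtons=15)

```text
time_s: 31.8
ee_pos: [433.7, -124.7, 26.5]
ee_rot: [179.9, 0.0, 96.8]
force: [-0.6, 0.5, 6.4]
gripper_width: 27.3
gripper_force: 15.0
```

Request:
apply_moves(delta_pos=[[0,0,0.3],[0,0,0.6],[0,0,1],[0,0,1]], rot=[[0,0,0],[0,0,0],[0,0,0],[0,0,0]], hand=[0.15,0.15,0.15,0.15])

```text
time_s: 32.13
ee_pos: [436.6, -125.6, 151.7]
ee_rot: [179.4, 0.3, 96.8]
force: [1.5, -0.6, -0.0]
gripper_width: 27.3
gripper_force: 14.9
```

Request:
apply_moves(delta_pos=[[0.1,0.25,0.05],[0.2,0.5,0.1],[0.3,0.75,0.1],[0.4,1,0.1],[0.4,1,0.1]], rot=[[0,0,0],[0,0,0],[0,0,0],[0,0,0],[0,0,0]], hand=[0.15,0.15,0.15,0.15,0.15])

```text
time_s: 32.55
ee_pos: [482.7, -0.4, 157.5]
ee_rot: [179.9, -0.1, 97.0]
force: [-0.5, 0.1, -1.0]
gripper_width: 27.4
gripper_force: 14.9
```

Request:
apply_moves(delta_pos=[[0.1,0.25,0],[0.2,0.5,0],[0.3,0.75,0],[0.3,1,0],[0.3,1,0]], rot=[[0,0,0],[0,0,0],[0,0,0],[0,0,0],[0,0,0]], hand=[0.15,0.15,0.15,0.15,0.15])

```text
time_s: 32.97
ee_pos: [517.1, 119.4, 156.9]
ee_rot: [-180.0, -0.1, 97.0]
force: [-0.2, 0.5, -0.6]
gripper_width: 27.4
gripper_force: 14.9
```

Request:
apply_moves(delta_pos=[[0.1,0.25,0],[0.2,0.5,0],[0.3,0.75,0],[0.3,1,0],[0.3,1,0],[0.3,1,0]], rot=[[0,0,0],[0,0,0],[0,0,0],[0,0,0],[0,0,0],[0,0,0]], hand=[0.15,0.15,0.15,0.15,0.15,0.15])

```text
time_s: 33.47
ee_pos: [552.5, 235.6, 156.7]
ee_rot: [-179.9, 0.1, 96.9]
force: [0.2, -1.3, -1.3]
gripper_width: 27.5
gripper_force: 14.9
```

```bash
python3 - <<'E'
from h import *
s=env.state();print(s['ee_pos'],s['ee_rot'])
p=viewer.grab_frame('scene'); look(p,dict(bottle_block=30))
a=p['pixels'][130:220,190:310]; p=wrist(); im=np.vstack([cv2.resize(p['pixels'],(400,300)),cv2.resize(a,(400,300))]); cv2.imwrite('pics/w9.png',cv2.cvtColor(im,cv2.COLOR_RGB2BGR))
E
```

```text
[552.46331766 235.57844471 156.70591953] [-1.79899837e+02  6.68475214e-02  9.68835279e+01]
bottle_block 0.75 [241.0, 171.0, 51.0, 31.0] ('c', [593.0, 232.0], 'LxS', 178, 107, 'long axis deg', 85)
  lm [(0.8, [239.0, 176.0], [603.8, 245.4]), (0.63, [243.0, 201.0], [511.1, 136.8])]
```

View pics/w9.png

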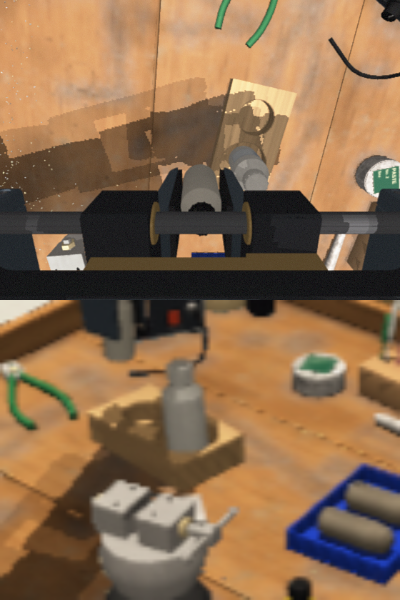

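The large bottle stands upright in its hole. The small hole's rim centre is at about (257,117) in the view, or (360,164) at full resolution.

```bash
python3 - <<'E'
from h import *
p=wrist()
for uv in [(360,164),(337,164),(383,164),(360,139),(360,191)]: print(uv,ray(p,uv,30))
E
```

```text
(360, 164) [617.3 278.9  30. ]
(337, 164) [597.3 276.6  30. ]
(383, 164) [637.3 281.2  30. ]
(360, 139) [613.5 300.   30. ]
(360, 191) [621.6 255.1  30. ]
```

Request:
apply_moves(delta_pos=[[0.2,0.15,0],[0.4,0.3,0],[0.54,0.365,0],[0.54,0.365,0],[0.54,0.365,0],[0.54,0.365,-0.25],[0.54,0.365,-0.5],[0.54,0.365,-0.5],[0.54,0.365,-0.5]], rot=[[0,0,0],[0,0,0],[0,0,0],[0,0,0],[0,0,0],[0,0,0],[0,0,0],[0,0,0],[0,0,0]], hand=[0.15,0.15,0.15,0.15,0.15,0.15,0.15,0.15,0.15])

```text
time_s: 34.47
ee_pos: [616.0, 277.9, 96.7]
ee_rot: [-179.8, 0.1, 96.7]
force: [-0.1, 0.0, -0.5]
gripper_width: 27.3
gripper_force: 14.9
```

Request:
apply_moves(delta_pos=[[0,0,0],[0,0,0]], rot=[[0,0,0],[0,0,0]], hand=[0.15,0.15])

```text
time_s: 34.63
ee_pos: [618.9, 279.5, 100.2]
ee_rot: [179.8, -0.1, 96.7]
force: [-0.8, 0.1, 0.0]
gripper_width: 27.1
gripper_force: 14.9
```

Request:
apply_moves(delta_pos=[[0,0,-0.2],[0,0,-0.35],[0,0,-0.45],[0,0,-0.51],[0,0,-0.51],[0,0,-0.51]], rot=[[0,0,0],[0,0,0],[0,0,0],[0,0,0],[0,0,0],[0,0,0]], hand=[0.15,0.15,0.15,0.15,0.15,0.15])

```text
time_s: 35.13
ee_pos: [618.3, 279.5, 37.2]
ee_rot: [179.9, -0.0, 96.8]
force: [0.1, 0.2, -0.5]
gripper_width: 27.2
gripper_force: 14.9
```

Next I'll lower 2 mm, open a little and lift. Then back off and look.

Request:
apply_moves(delta_pos=[[0,0,-0.015],[0,0,-0.015],[0,0,-0.015],[0,0,-0.015],[0,0,-0.015],[0,0,-0.015],[0,0,0.2],[0,0,0.5],[0,0,0.9],[0,0,0.9]], rot=[[0,0,0],[0,0,0],[0,0,0],[0,0,0],[0,0,0],[0,0,0],[0,0,0],[0,0,0],[0,0,0],[0,0,0]], hand=[0.15,0.15,0.45,0.45,0.45,0.45,0.45,0.45,0.45,0.45])

```text
time_s: 35.97
ee_pos: [621.5, 281.0, 152.7]
ee_rot: [179.2, -0.2, 96.8]
force: [1.9, 0.6, 0.8]
gripper_width: 41.1
gripper_force: 0.0
```

Request:
apply_moves(delta_pos=[[-0.25,-0.25,0.2],[-0.5,-0.5,0.2],[-0.75,-0.75,0.2],[-1,-1,0.2],[-1,-1,0.2],[-1,-1,0.2]], rot=[[0,0,0],[0,0,0],[0,0,0],[0,0,0],[0,0,0],[0,0,0]], hand=[0.45,0.45,0.45,0.45,0.45,0.45])

```text
time_s: 36.47
ee_pos: [495.8, 157.7, 169.1]
ee_rot: [-180.0, 0.0, 96.7]
force: [1.1, 0.7, 0.0]
gripper_width: 41.3
gripper_force: 0.0
```

```bash
python3 - <<'E'
from h import *
s=env.state();print(s['ee_pos'],s['force'])
p=viewer.grab_frame('wrist'); q=viewer.grab_frame('top')
im=np.vstack([cv2.resize(p['pixels'],(400,300)),cv2.resize(q['pixels'][110:260,240:440],(400,300))]); cv2.imwrite('pics/w10.png',cv2.cvtColor(im,cv2.COLOR_RGB2BGR))
E
```

```text
[495.78103814 157.66724906 169.10811625] [1.14081904 0.69046732 0.0214684 ]
```

View pics/w10.png

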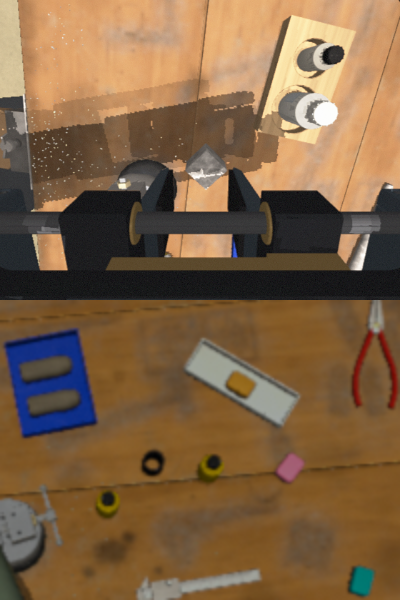

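The picture shows both bottles standing in their holes and the wax in the narrow tray. Both handles lie in the blue tray, and the loupe and steel block are in place. I'll hand in.

```bash
python3 -c "
from workcell import env
print(env.job_done())"
```

```text
the job is handed in; nothing more can be done
None
```

I placed all five things as asked and handed the job in after about 37 s of robot time; the last picture showed everything in place and the loupe and steel block where they stood, but no verdict came back.

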